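# Clear and reload the bead-jar caddy

### The job

Two of the four wells of the wooden bead caddy still hold a stray dark jar lid, down where it is hard to see: feel in the wells with the gripper and, before loading any jars, put both stray lids in the white scrap dish. Then stand every glass bead jar from the table (there are two to four) upright and fully home in a well of its own, and lastly swing the caddy's hinged bail over the jars until it rests in its catches. Jars may get knocked about a little meanwhile; leave the other things on the table where they are.

Things in the scene. Friction and masses are not known exactly. Their poses are not given: they have to be found in the camera images.
- caddy: The bead caddy, fixed: a brown wooden block with brass end plates. Origin on the table under its centre; x points across it, away from the robot, to the bail's hinge side; y runs along its row of four wells. 122 mm in x, 258 mm in y, top at z = 42 mm. Wells at x = 0, y = -90, -30, 30, 90 mm. Catch forks on the end plates (y = +-131.5 mm) reach z = 86 mm at x = 0.
- well1 (a point): Mouth centre of well 1 (caddy y = -90 mm), at the block's top: a bore for a 36 mm jar (clearance 1.3 mm in y, 2 mm in x), 34 mm deep, floor 8 mm above the table. A finger notch of the same depth crosses it along the caddy's x axis, 30 mm wide, 110 mm long: fingers closing along that axis, less than 110 mm over their backs, reach the floor.
- well2 (a point): Mouth centre of well 2 (caddy y = -30 mm), at the block's top: a bore for a 36 mm jar (clearance 1.3 mm in y, 2 mm in x), 34 mm deep, floor 8 mm above the table. A finger notch of the same depth crosses it along the caddy's x axis, 30 mm wide, 110 mm long: fingers closing along that axis, less than 110 mm over their backs, reach the floor.
- well3 (a point): Mouth centre of well 3 (caddy y = 30 mm), at the block's top: a bore for a 36 mm jar (clearance 1.3 mm in y, 2 mm in x), 34 mm deep, floor 8 mm above the table. A finger notch of the same depth crosses it along the caddy's x axis, 30 mm wide, 110 mm long: fingers closing along that axis, less than 110 mm over their backs, reach the floor.
- well4 (a point): Mouth centre of well 4 (caddy y = 90 mm), at the block's top: a bore for a 36 mm jar (clearance 1.3 mm in y, 2 mm in x), 34 mm deep, floor 8 mm above the table. A finger notch of the same depth crosses it along the caddy's x axis, 30 mm wide, 110 mm long: fingers closing along that axis, less than 110 mm over their backs, reach the floor.
- bail_axis (a point): Middle of the bail's hinge line, which is parallel to the caddy's y axis through caddy x = 66 mm, z = 45 mm.
- bail (a joint): Angle (rad) of the steel U-shaped bail with a red grip, hinged to the caddy. 0 = closed: its bar lies in the catch forks, across the middle of the wells, 1 to 4 mm above seated jars. It grows as the bail swings up and over to the far side; 2.8 = fully open; it starts at 2.45 to 2.75. The hinge is stiff (0.12 N m friction): the bail stays where left; 1 to 3 N at the grip moves it.
- bail_grip (a point): Centre of the bail's red grip, a cylinder of 14 mm diameter and 60 mm length along the caddy's y axis, in the middle (y = 0) of the 8 mm bar. It turns about the hinge line at a radius of 73.8 mm; closed it is at caddy x = 0, z = 78 mm.
- jar1_c (a point): Centre, half-way up, of the glass jar of white beads with a grey metal cap: 36 mm diameter, 62 mm high, about 90 g, heavy-bottomed, 3 mm chamfer round the foot; z is its upward axis. Starts on the grey mat. Fully seated in a well it is 39 mm above the table (cap 28 mm above the block); on top of a stray lid it would stand 14 mm higher. None if absent.
- jar2_c (a point): Centre, half-way up, of the glass jar of teal beads with a grey metal cap: 36 mm diameter, 62 mm high, about 90 g, heavy-bottomed, 3 mm chamfer round the foot; z is its upward axis. Starts on the grey mat. Fully seated in a well it is 39 mm above the table (cap 28 mm above the block); on top of a stray lid it would stand 14 mm higher. None if absent.
- jar3_c (a point): Centre, half-way up, of the glass jar of amber beads with a grey metal cap: 36 mm diameter, 62 mm high, about 90 g, heavy-bottomed, 3 mm chamfer round the foot; z is its upward axis. Starts on the grey mat. Fully seated in a well it is 39 mm above the table (cap 28 mm above the block); on top of a stray lid it would stand 14 mm higher. None if absent.
- jar4_c (a point): Centre, half-way up, of the glass jar of pink beads with a grey metal cap: 36 mm diameter, 62 mm high, about 90 g, heavy-bottomed, 3 mm chamfer round the foot; z is its upward axis. Starts on the grey mat. Fully seated in a well it is 39 mm above the table (cap 28 mm above the block); on top of a stray lid it would stand 14 mm higher. None if absent.
- dish: The white square scrap dish, fixed: 130 x 130 mm outside, 26 mm high, walls and floor 5 mm thick, open above. Origin under its centre, x and y along its sides; it stands 1 mm above the table top.
- dish_mid (a point): Middle of the scrap dish's inner floor. The two stray lids that go here are loose flat dark discs, 34 mm across, 14 mm high, 40 g, each lying flat on the floor of some well within about 4 mm of its centre; which wells varies, the other two are empty. The lids' poses are not reported. A lid is pinched across its 34 mm.
- pliers: Bystander: yellow-handled pliers, about 125 mm long (x), 55 mm wide, 12 mm high, origin under the middle.
- comb: Bystander: pearl hair comb, 75 mm (y) by 46 mm (x), 13 mm high; origin under its back edge, teeth to +x.
- spool: Bystander: teal thread spool, 32 mm diameter, 40 mm high, standing; origin under its centre.
- case: Bystander: black spectacle case, 160 (x) x 60 x 40 mm, origin under its centre.
- headband: Bystander: white headband, a curved rod 145 mm across and 20 mm high, origin under its middle.
Mind the look-alikes: they are no part of the job. Leave any blue look-alike of the dish alone. Leave any red look-alike of the part that bears jar1_c alone.

How it is judged (in metres and radians):
On the way, in this order (a step that is already met when the one before it is completed fails the run):
1. both stray lids lie in the scrap dish, let go (contact force between dish and anything else above 0.6 N and distance between the grasp point and dish_mid above 0.1 m), for 0.4 s.
2. every jar stands upright and fully home in a well ((horizontal distance between jar1_c and well1 below 0.005 m or horizontal distance between jar1_c and well2 below 0.005 m or horizontal distance between jar1_c and well3 below 0.005 m or horizontal distance between jar1_c and well4 below 0.005 m) and height (world z) of each of jar1_c, jar2_c, jar3_c, jar4_c below 0.0435 m and angle between each of jar1_c, jar2_c, jar3_c, jar4_c's own z axis and vertical below 0.12 rad and (horizontal distance between jar2_c and well1 below 0.005 m or horizontal distance between jar2_c and well2 below 0.005 m or horizontal distance between jar2_c and well3 below 0.005 m or horizontal distance between jar2_c and well4 below 0.005 m) and (horizontal distance between jar3_c and well1 below 0.005 m or horizontal distance between jar3_c and well2 below 0.005 m or horizontal distance between jar3_c and well3 below 0.005 m or horizontal distance between jar3_c and well4 below 0.005 m) and (horizontal distance between jar4_c and well1 below 0.005 m or horizontal distance between jar4_c and well2 below 0.005 m or horizontal distance between jar4_c and well3 below 0.005 m or horizontal distance between jar4_c and well4 below 0.005 m)), for 0.2 s.
3. the bail is swung over and rests in its catches (value of joint bail below 0.07 rad), for 0.2 s.
At the end, for the whole second after the job is handed in: Both stray lids rest in the scrap dish (they press on it with over 0.6 N together); every jar present has its centre within 5 mm of a well's centre and below 43.5 mm above the table, upright within 0.12 rad and at rest; the bail is closed to less than 0.07 rad (all of step 2 and contact force between dish and anything else above 0.6 N and value of joint bail below 0.07 rad and linear speed of each of jar1, jar2, jar3, jar4 below 0.02 m/s); the robot touches nothing.
It fails at once if a bystander is moved more than 40 mm (distance of any of pliers, comb, spool, case, headband from where it was at the start of the episode above 0.04 m).
Of jar1, jar2, jar3, jar4 only 2 to 4 are there at a start; the rules pass over those that are not, and their reading is None.
Of lid1, lid2, lid3, lid4 only 2 to 2 are there at a start; the rules pass over those that are not, and their reading is None.
At some moment in a run one of jar1, jar2, jar3, jar4 may be knocked a few centimetres aside while the robot is not near it.
It also fails if it takes over 208 s, if anything falls off the work surface, if the arm or the gripper's body presses on something with over 40 N, if the wrist force passes 120 N, or if a joint passes its speed limit or range.

### The arm

A 6-joint arm with a two-finger parallel gripper is mounted at the origin on the work surface. World frame = base frame: x ahead of the robot, y to its left, z up, the work surface at z = 0. Lengths are in m, angles in degrees, forces in N, time in s.
With the tool pointing down it reaches from about 0.35 to 0.95 m from the base axis. Payload 17.4 kg.
Tool frame: the origin (TCP) lies midway between the tips of the shut fingers; the grasp point (between the pads) lies 19 mm behind it; z points along the fingers, y is the line along which they close (so a half turn about z gives the same grasp; the last joint's range is limited). The gripper opens to 93 mm and grips with 3 to 60 N. Pads are 15 mm wide; open, the fingers measure 128 mm over their backs; the gripper's body (75 mm by 188 mm) begins 65 mm behind the grasp point.
Start: joints at [72.949, 6.646, 82.598, -0, 90.757, -2.166], TCP at [0.173, 0.652, 0.219] pointing down, gripper open.
Joint ranges: [-162.19, 162.19], [-47.58, 125.68], [4.15, 143.07], [-65.23, 245.23], [0.69, 171.88], [-170.13, 170.13]. Speed limits (degrees/s): [108.29, 108.29, 127.2, 180, 180, 180].

### API

Orientations are given as [roll, pitch, yaw] about the fixed x, y, z axes, in that order (R = Rz(yaw) Ry(pitch) Rx(roll)).
In Python, from bench import ctrl, status, optics gives the robot as it stands. Calls block until the motion is done:
- ctrl.move_ptp(position, orientation): joint-space move of the TCP to a pose.
- ctrl.move_linear(position, feed=0.15, rot=None, f_stop=None): straight line of the TCP; rot=None keeps the orientation; feed is the mean speed in m/s. With f_stop (N) it stops when the force on the tool has changed by that much, and returns True; else False.
- ctrl.movej(angles): joint-space move.
- ctrl.move_gripper(opening, force=None): finger opening in m; force is the grip in N (None keeps the last); returns when the fingers have stopped.
- ctrl.wait(seconds).
- ctrl.solve_ik(position, orientation): joint angles nearest the present ones, or None.
- status.observe(): the state.
- optics.grab_frame(name): name is "side" or "top"; returns a dict with "img" (480x640x3 uint8, red, green, blue), "fx", "fy", "cx", "cy" (pixels), "distortion" ([k1, k2, p1, p2, k3] as OpenCV has them; the pictures are not rectified), "extrinsics" (4x4, takes a point from world to camera coordinates). Camera axes: x right, y up, looking along -z (the intrinsics and any distortion apply to the point x, -y, -z); pixel columns grow to the right and rows downward; lengths in m; the calibration is good to about 2 mm. A picture is of the moment at which its call begins. There is no depth.
A pose or a line that the arm cannot do raises ctrl.PlanningError and nothing moves.
- ctrl.hand_in(): hands the job in; it is judged then, once.
Trained networks look in the newest picture that a camera, given by its name, has taken for a name from the list of things; names that differ only in an ending like _2 or _b are one class to them, and where a whole thing is asked for, a point or a joint stands for the part that bears it (a point fixed in the world has none). Each returns a list of dicts, best first, with "score" (0 to 1); they miss things now and then, are a little off and sometimes report something else, mostly with a low value. They report only what shows in the picture. A call takes as long as a camera call. They do not tell look-alikes from the thing itself.
- optics.recognise(camera, label): "bbox" ([centre column, centre row, width, height] in pixels, round what is visible of it).
- optics.silhouettes(camera, label): "pixels" (480x640 bool, what is visible of it) and "bbox" ([centre column, centre row, width, height] in pixels, round what is visible of it).
The state is a dict: "t": time; "qpos": joint angles; "joint_vel": joint speeds; "joint_torque": joint torques, N m; "eef_pos": TCP position; "tcp_rot": TCP orientation; "wrist_force": force on the tool from outside, world axes, zero at the start; "ft_torque": the same for the moment, N m; "gripper_width": finger opening in m; "gripper_force": force on a finger pad.
Only numpy, scipy, OpenCV 4.12 (cv2) and the standard library are available. Lean on these libraries where they do the work, as an engineer would, in place of code of your own. Each camera call takes 0.05 s, during which the arm holds its last target. There are 200 camera calls.

## Working session

There is one attempt and no reset: what is moved stays moved. The work goes in short steps, each a Python script; the robot and the scene stay as the last script left them, time stands still between calls to the robot, and variables do not carry over. Pictures are saved under pics/ and viewed, at most 14 in all, crops included, and the job is handed in when it is done.

```bash
mkdir -p pics; ls; python3 - <<'E'
from bench import ctrl,status,optics
import cv2
for n in("top","side"):
    f=optics.grab_frame(n); cv2.imwrite(f"pics/{n}0.png",f["img"][:,:,::-1])
    print(n,f["fx"],f["fy"],f["cx"],f["cy"],f["distortion"],f["extrinsics"])
    for l in("caddy","dish","jar1_c","jar2_c","jar3_c","jar4_c","bail_grip","bail","spool"):
        try: print(l,[(round(d["score"],2),[round(x) for x in d["bbox"]]) for d in optics.recognise(n,l)])
        except Exception as e: print(l,e)
print(status.observe())
E
```

```text
pics
top 555.4369015905115 555.4369015905115 324.1849479840092 240.76574586550964 [-0.11066971  0.          0.          0.          0.        ] [[ 0.02708702 -0.99954976  0.01290661  0.02869401]
 [ 0.99316599  0.02837582  0.11320835 -0.52373798]
 [-0.11352361  0.00975193  0.99348744 -1.23273695]
 [ 0.          0.          0.          1.        ]]
caddy [(0.98, [343, 225, 135, 107]), (0.71, [460, 202, 17, 14]), (0.69, [209, 317, 42, 26])]
dish [(0.69, [135, 339, 67, 59]), (0.57, [218, 262, 62, 65])]
jar1_c [(0.58, [493, 248, 22, 21]), (0.58, [506, 196, 21, 24]), (0.31, [460, 202, 19, 17])]
jar2_c [(0.72, [462, 202, 17, 16]), (0.51, [458, 244, 22, 19])]
jar3_c [(0.71, [491, 287, 23, 18])]
jar4_c [(0.64, [354, 140, 39, 54])]
bail_grip [(0.9, [344, 197, 129, 44])]
bail [(0.74, [347, 200, 132, 50]), (0.57, [345, 226, 128, 102])]
spool [(0.71, [461, 204, 23, 12])]
side 491.08665627344857 491.08665627344857 322.286981879442 238.79169902774706 [-0.04856463  0.          0.          0.          0.        ] [[ 0.75193356 -0.65916455 -0.00989992 -0.3759678 ]
 [ 0.43710262  0.48726518  0.75598542
[... 486 characters left out ...]
318, 16, 24])]
{'t': 1.0, 'qpos': array([ 7.29479592e+01,  6.64722870e+00,  8.25986450e+01, -1.44965780e-03,
        9.07567024e+01, -2.16543803e+00]), 'joint_vel': array([-0.0381048 ,  0.03013325, -0.04221778,  0.0183932 , -0.03840237,
        0.09412606]), 'joint_torque': array([ 4.00853660e-04, -7.21024060e+01, -6.22765160e+01,  7.82886730e-02,
        1.83428818e-02,  6.06195363e-05]), 'eef_pos': array([0.17342382, 0.65233985, 0.21862395]), 'tcp_rot': array([-1.79997371e+02,  1.35115800e-03,  1.65113378e+02]), 'wrist_force': array([0.37253764, 0.05280999, 0.88619829]), 'ft_torque': array([ 0.05886382, -0.02751489, -0.00893266]), 'gripper_force': 0.0, 'gripper_width': 0.09293667389440696}
```

View pics/top0.png

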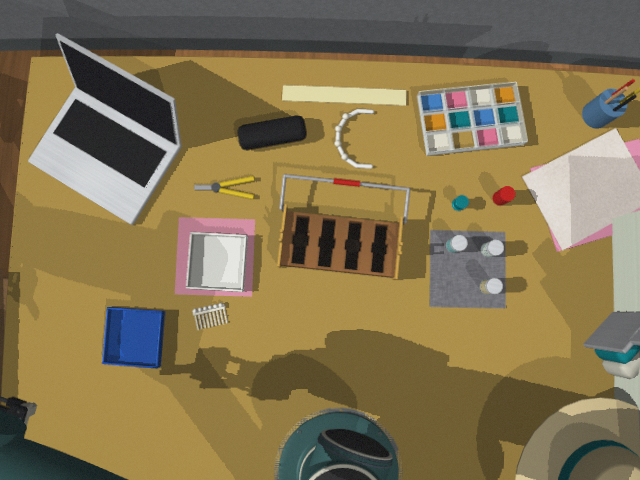

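View pics/side0.png

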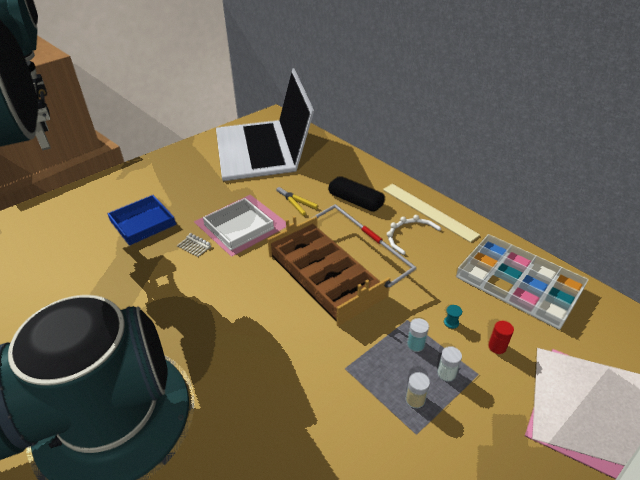

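Three jars are on the mat in the top view: teal (458,243), white (493,248) and amber (491,287). The white dish is at (217,262), the caddy at (343,240) and the bail grip at (346,182). The red jar (503,196) and the blue dish are decoys. Next I'll fit the poses with a projected wireframe.

```bash
cat > h.py <<'E'
import numpy as np, cv2
from bench import ctrl,status,optics
FL=np.diag([1.,-1,-1])
def cam(f):
    E=FL@f["extrinsics"][:3]; K=np.array([[f["fx"],0,f["cx"]],[0,f["fy"],f["cy"]],[0,0,1.]])
    return E[:,:3],E[:,3],K,np.array(f["distortion"])
def proj(f,P):
    R,t,K,D=cam(f); return cv2.projectPoints(np.float64(P).reshape(-1,1,3),cv2.Rodrigues(R)[0],t,K,D)[0][:,0]
def unproj(f,uv,z):
    R,t,K,D=cam(f); n=cv2.undistortPoints(np.float64(uv).reshape(-1,1,2),K,D)[:,0]
    d=np.c_[n,np.ones(len(n))]@R; c=-R.T@t
    return (c+d*((z-c[2])/d[:,2])[:,None])
def place(pose,P):
    x,y,a=pose; P=np.float64(P).reshape(-1,3); c,s=np.cos(a),np.sin(a)
    return P@np.array([[c,s,0],[-s,c,0],[0,0,1]])+[x,y,0]
E
python3 - <<'E'
from h import *
import pickle
F={n:optics.grab_frame(n) for n in("top","side")}; pickle.dump(F,open("F0.pkl","wb"))
f=F["top"]; m=optics.silhouettes("top","caddy")[0]; print(m["score"])
print(unproj(f,[[343,245]],.042),unproj(f,[[217,262]],.0),unproj(f,[[458,243],[493,248],[491,287]],.062))
def crop(f,x,y,w,h,s,name): cv2.imwrite(name,cv2.resize(f["img"][y:y+h,x:x+w,::-1],None,fx=s,fy=s,interpolation=cv2.INTER_CUBIC))
crop(F["top"],270,165,150,115,5,"pics/c_top.png")
crop(F["side"],260,195,160,130,5,"pics/c_side.png")
E
```

```text
0.78
[[0.51294122 0.00080791 0.042     ]] [[0.46944104 0.29023912 0.        ]] [[ 0.5225468  -0.25545421  0.062     ]
 [ 0.51351973 -0.33536659  0.062     ]
 [ 0.42609623 -0.33041875  0.062     ]]
```

View pics/c_top.png

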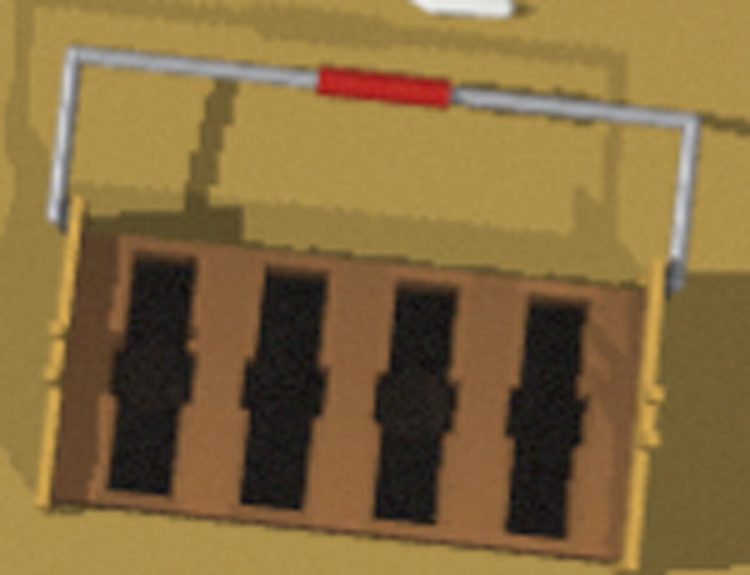

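View pics/c_side.png

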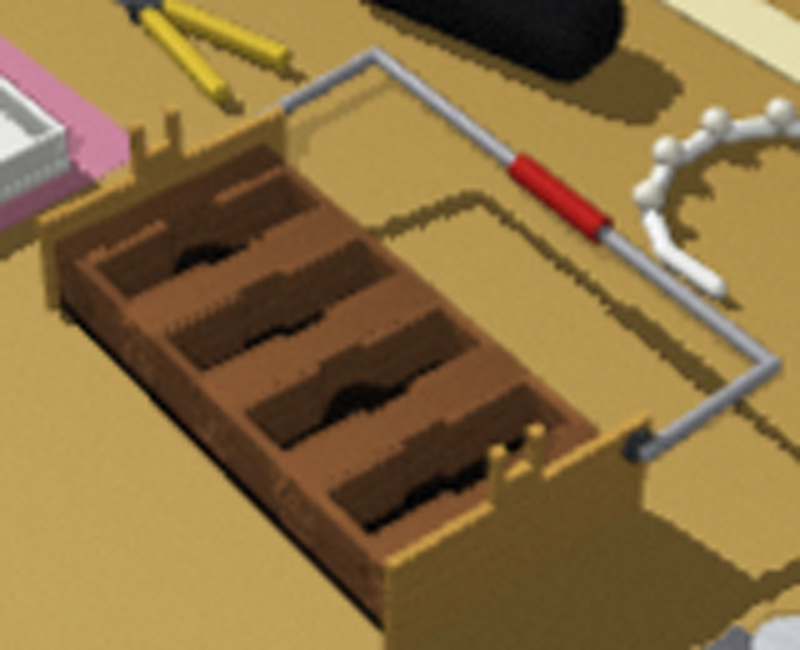

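The side crop shows dark humps in the far-left well (well 4) and the third from left (well 2), so the lids are probably there. I'll confirm by feel. First I fit the caddy pose from the slot corners.

```bash
python3 - <<'E'
from h import *
import pickle
from scipy.optimize import least_squares
F=pickle.load(open("F0.pkl","rb"))
M=[(-.055,y+s*.015,.042) for y in(.09,.03,-.03,-.09) for s in(1,-1)]
T=np.array([(108,490),(170,496),(240,505),(302,510),(373,518),(435,524),(505,533),(566,539)])
S=np.array([(100,262),(130,298),(165,335),(202,370),(245,412),(287,450),(330,490),(370,533)])
T=(T+.5)/5-.5+[270,165]; S=(S+.5)/5-.5+[260,195]
for use in("top","side","both"):
    def r(p):
        W=place(p,M); o=[]
        if use!="side":o.append(proj(F["top"],W)-T)
        if use!="top":o.append(proj(F["side"],W)-S)
        return np.array(o).ravel()
    s=least_squares(r,[.51,0,-.08]); print(use,s.x,np.abs(s.fun).mean(),np.abs(s.fun).max())
p=s.x
# dish: bright pixels in region; top rim z=.027
f=F["top"]
g=f["img"].astype(int); m=((g.min(2)>150)&(g.max(2)-g.min(2)<40)).astype(np.uint8); R=np.zeros_like(m);R[225:300,180:255]=m[225:300,180:255]
c=max(cv2.findContours(R,0,2)[0],key=cv2.contourArea); rc=cv2.minAreaRect(c); print("dish",rc,unproj(f,[rc[0]],.027))
b=cv2.boxPoints(rc); print(unproj(f,b,.027))
# bail
h=(g[...,0]>130)&(g[...,1]<70)&(g[...,2]<80); 
for n in F:
    g=F[n]["img"].astype(int);h=(g[...,0]>120)&(g[...,1]<70)&(g[...,2]<80)
    N,_,st,ce=cv2.connectedComponentsWithStats(h.astype(np.uint8)); print(n,[(st[i],ce[i]) for i in range(1,N) if st[i][4]>40])
for t in(2.45,2.6,2.75):
    a=np.pi-.4636-t; q=place(p,[.066+.0738*np.cos(a),0,.045+.0738*np.sin(a)]); print(t,q,proj(F["top"],q),proj(F["side"],q))
E
```

```text
top [ 0.51677736  0.00850768 -0.07911042] 0.30763815628293756 0.8336982167249403
side [ 0.51746256  0.01092838 -0.08259611] 0.31072659683273685 0.8916797415777751
both [ 0.51687039  0.0094345  -0.08071884] 0.42151921355161903 1.1686701963717496
dish ((215.41818237304688, 261.2820129394531), (57.22397232055664, 57.075340270996094), 3.6522228717803955) [[0.46907404 0.28899423 0.027     ]]
[[0.4064886  0.35546886 0.027     ]
 [0.53671278 0.35403507 0.027     ]
 [0.53201448 0.22237402 0.027     ]
 [0.40234494 0.22518368 0.027     ]]
top [(array([612,  80,  23,  15,  48], dtype=int32), array([624.5625,  85.6875])), (array([334, 179,  26,   8, 137], dtype=int32), array([346.54014599, 182.10218978])), (array([493, 186,  23,  19, 293], dtype=int32), array([503.74061433, 194.75767918]))]
side [(array([362, 226,  20,  16, 100], dtype=int32), array([371.18, 233.52])), (array([489, 321,  25,  27, 269], dtype=int32), array([501.26022305, 329.56877323]))]
2.45 [[ 0.65431163 -0.00168375  0.06168047]] [[345.95487121 181.53431383]] [[372.14643455 231.89529347]]
2.6 [[ 0.65599159 -0.00181965  0.05075002]] [[345.78157975 181.86562236]] [[372.42610114 235.16996318]]
2.75 [[ 0.65602458 -0.00182232  0.03969045]] [[345.53447433 182.90695551]] [[372.1710559 238.7177156]]
```

```bash
cat >> h.py <<'E'
CP=np.array([.51687,.00943,-.08072])
WY={1:-.09,2:-.03,3:.03,4:.09}
YAW=85.4
def well(i,z,dx=0,dy=0): 
    q=place(CP,[dx,WY[i]+dy,0])[0]; return [q[0],q[1],z]
def st(): 
    s=status.observe(); return round(s["t"],1),s["eef_pos"].round(4),round(s["gripper_width"],4),s["wrist_force"].round(1)
def O(yaw=None): return [180,0,YAW if yaw is None else yaw]
def ptp(p,yaw=None): ctrl.move_ptp([float(v) for v in p],O(yaw))
def lin(p,feed=.15,f=None): return ctrl.move_linear([float(v) for v in p],feed=feed,f_stop=f)
E
python3 - <<'E'
from h import *
for y in(85.4,-94.6): print(y,ctrl.solve_ik(well(4,.15),O(y)),ctrl.solve_ik([.47,.29,.15],O(y)),ctrl.solve_ik([.43,-.33,.15],O(y)))
ctrl.move_gripper(.06,force=10)
ptp(well(4,.13)); print(st())
print(lin(well(4,.03),.15,6),st())
print(lin(well(4,.0085),.04,4),st())
p=status.observe()["eef_pos"]; lin([p[0],p[1],max(p[2],.0095)],.05)
ctrl.move_gripper(0,force=10); print(st())
E
```

```text
85.4 [ 7.97072825e+00 -9.68148684e+00  1.04985846e+02 -2.54444375e-14
  8.46956406e+01  1.25707282e+01] [ 2.90289966e+01 -7.21987865e+00  1.02796932e+02 -2.54444375e-14
  8.44229467e+01  3.36289966e+01] [-40.20062263  -8.55166326 103.99093614   0.          84.56072712
 -35.60062263]
-94.6 [   7.97072825   -9.68148684  104.98584626    0.           84.69564058
 -167.42927175] [  29.02899657   -7.21987865  102.79693193    0.           84.42294672
 -146.37100343] [-4.02006226e+01 -8.55166326e+00  1.03990936e+02 -2.54444375e-14
  8.45607271e+01  1.44399377e+02]
(4.2, array([0.5242, 0.0998, 0.1301]), 0.06, array([ 1.2, -0.5,  0.7]))
False (5.0, array([0.5246, 0.0993, 0.0309]), 0.0597, array([ 0.8,  0.1, -1. ]))
True (5.6, array([0.5238, 0.0991, 0.0083]), 0.06, array([-1.4,  0.5,  6.6]))
(6.4, array([0.5238, 0.099 , 0.0095]), 0.0336, array([-0.6,  0.6, -0.4]))
```

```bash
cat >> h.py <<'E'
def feel(i):
    ctrl.move_gripper(.06,force=10); ptp(well(i,.13)); lin(well(i,.03),.15,6); lin(well(i,.0085),.04,4)
    p=status.observe()["eef_pos"]; lin([p[0],p[1],max(p[2],.0095)],.05)
    ctrl.move_gripper(0,force=12); s=st(); print(i,s); return .030<s[2]<.038
def todish(i,dy):
    lin(well(i,.13),.2); print(st())
    ptp([.469,.289+dy,.1]); lin([.469,.289+dy,.02],.15,6); lin([.469,.289+dy,.009],.04,4)
    ctrl.move_gripper(.055); lin([.469,.289+dy,.11],.2); print(st())
E
python3 - <<'E'
from h import *
todish(4,.028)
for i in(2,3,1):
    if feel(i): todish(i,-.022); break
    else: ctrl.move_gripper(.0,force=10); lin(well(i,.13),.2)
f=optics.grab_frame("side"); cv2.imwrite("pics/s1.png",f["img"][150:430,150:550,::-1].repeat(2,0).repeat(2,1)[:560])
E
```

```text
(7.1, array([0.5236, 0.0991, 0.1287]), 0.0337, array([-1.1, -0.1, -1.7]))
(10.4, array([0.4686, 0.3168, 0.1088]), 0.0551, array([ 0.4, -0.6, -0.1]))
2 (14.2, array([ 0.5141, -0.0205,  0.0095]), 0.0331, array([-0. , -0.3, -0. ]))
(14.9, array([ 0.514 , -0.0204,  0.1287]), 0.0333, array([ 0.3,  1. , -1.5]))
(18.4, array([0.4686, 0.2668, 0.1088]), 0.055, array([ 0.1, -0.2, -0.9]))
```

View pics/s1.png

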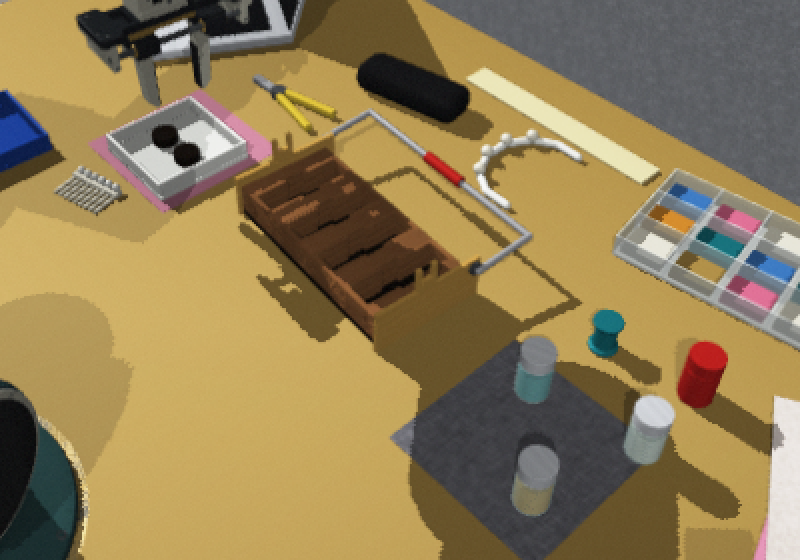

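Both dark lids are in the white dish, at about (165,135) and (187,153) in the crop, and the jars still stand on the mat. Next I locate the jars with both cameras by fitting cylinder boxes.

```bash
cat >> h.py <<'E'
from scipy.optimize import least_squares
A=np.linspace(0,2*np.pi,40); RING=np.c_[.018*np.cos(A),.018*np.sin(A)]
def cyl(x,y): return np.r_[np.c_[RING,0*A+.001],np.c_[RING,0*A+.062]]+[x,y,0]
def bb(f,x,y):
    u=proj(f,cyl(x,y)); return np.r_[(u.min(0)+u.max(0))/2,np.ptp(u,axis=0)]
def jars(labels=("jar1_c","jar2_c","jar3_c")):
    F={n:optics.grab_frame(n) for n in("top","side")}; D={}
    for n in F: D[n]=[d["bbox"] for l in labels for d in optics.recognise(n,l) if d["score"]>.25 and d["bbox"][2]<45]
    out=[]
    for s in D["side"]:
        for t in D["top"]:
            g=unproj(F["top"],[t[:2]],.04)[0][:2]
            r=lambda p:np.r_[(bb(F["side"],*p)-s),(bb(F["top"],*p)-t)]
            q=least_squares(r,g); e=np.abs(q.fun).mean()
            if e<3 and not any(np.hypot(*(q.x-o[:2]))<.02 and o[2]<e for o in out):
                out=[o for o in out if np.hypot(*(q.x-o[:2]))>=.02]+[(*q.x.round(4),round(e,2),np.round(q.fun,1),[int(v) for v in s[:2]],[int(v) for v in t[:2]])]
    return sorted(out,key=lambda o:o[2])
E
python3 - <<'E'
from h import *
for o in jars(): print(*o)
E
```

```text
0.4288 -0.338 1.11 [ 0.5  0.8 -4.8  1.  -0.7 -0.3 -0.4 -0.4] [417, 390] [491, 286]
0.5189 -0.2582 1.41 [ 0.3  0.4  0.1 -2.7 -0.7 -0.1  4.2 -2.8] [416, 336] [456, 245]
0.5502 -0.3735 1.45 [ 0.7  0.2  5.  -1.5 -1.3  0.4  0.2 -2.3] [475, 364] [506, 233]
0.6399 -0.374 2.56 [ 0.3  1.5 -6.1  2.5 -1.2 -1.   4.2 -3.7] [503, 337] [506, 196]
```

```bash
cat >> h.py <<'E'
def pick(x,y,dz=0):
    ctrl.move_gripper(.06,force=15); ptp([x,y,.13]); hit=lin([x,y,.026],.12,6); 
    ctrl.move_gripper(0,force=15); s=st(); print("pick",hit,s)
    lin([x,y,.15],.2); return .033<s[2]<.039
def insert(i,dy=0):
    ptp(well(i,.15,0,dy)); lin(well(i,.08,0,dy),.15)
    hit=lin(well(i,.0325,0,dy),.03,7); s=st(); print("ins",hit,s); return s[1][2]<.0365
def release(i):
    ctrl.move_gripper(.06); p=status.observe()["eef_pos"]; lin([p[0],p[1],.14],.2); print(st())
E
python3 - <<'E'
from h import *
J=jars()
for o in J: print(*o[:3])
o=min(J,key=lambda o:np.hypot(o[0]-.4288,o[1]+.338))
if pick(*o[:2]) and insert(4): release(4)
f=optics.grab_frame("side"); cv2.imwrite("pics/s2.png",f["img"][150:430,150:550,::-1].repeat(2,0).repeat(2,1))
E
```

```text
0.5474 -0.3744 1.23
0.4279 -0.3386 1.67
0.5232 -0.2604 2.02
0.6377 -0.3749 2.16
pick False (23.3, array([ 0.428 , -0.3387,  0.0263]), 0.0356, array([0.8, 0.4, 3.1]))
ins True (27.7, array([0.5239, 0.0988, 0.0342]), 0.0358, array([-0.5, -1.2,  4.3]))
(29.0, array([0.5228, 0.0986, 0.1387]), 0.0601, array([ 1.3,  1. , -0.6]))
```

View pics/s2.png

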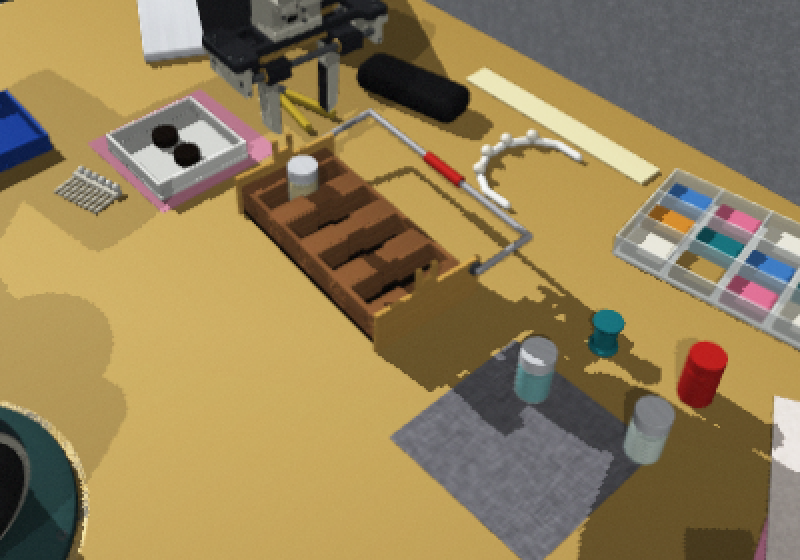

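The amber jar stands home in well 4 (crop 302,180). Teal and white come next.

```bash
python3 - <<'E'
from h import *
for tgt,w in(((.520,-.259),3),((.549,-.374),1)):
    J=[o for o in jars() if o[1]<-.18]
    for o in J: print(*o[:3])
    o=min(J,key=lambda o:np.hypot(o[0]-tgt[0],o[1]-tgt[1]))
    if np.hypot(o[0]-tgt[0],o[1]-tgt[1])>.03: print("moved");break
    if not(pick(*o[:2]) and insert(w)): break
    release(w)
ptp([.45,.25,.2]) if st()[1][2]>.13 else 0
f=optics.grab_frame("side"); cv2.imwrite("pics/s3.png",f["img"][150:430,150:550,::-1].repeat(2,0).repeat(2,1))
E
```

```text
0.5478 -0.3716 1.63
0.6383 -0.375 1.79
moved
```

View pics/s3.png

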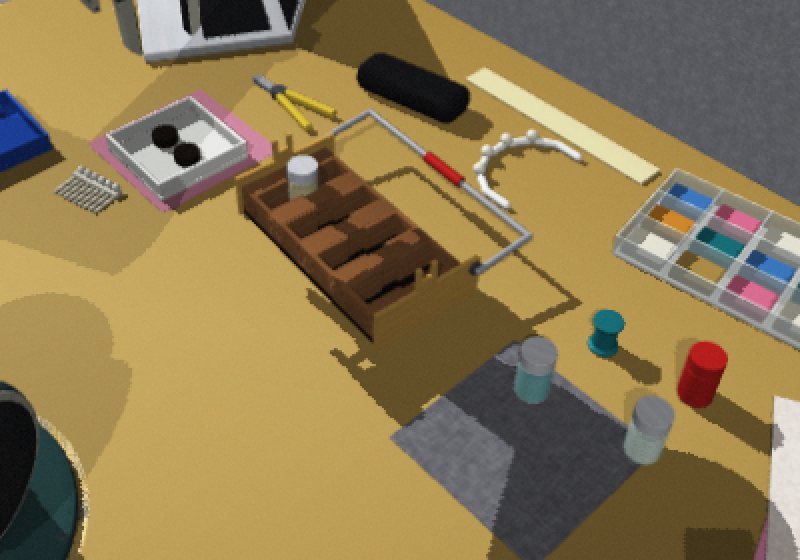

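The teal jar is unmoved at (535,370); the network only missed it. I'll use the earlier fix, and retry the detection once for white.

```bash
python3 - <<'E'
from h import *
for tgt,w in(((.520,-.259),3),((.548,-.373),1)):
    for k in range(3):
        J=[o for o in jars() if np.hypot(o[0]-tgt[0],o[1]-tgt[1])<.02]
        if J: break
    p=J[0][:2] if J else tgt; print(w,J and J[0][:3])
    if not(pick(*p) and insert(w)): break
    release(w)
ptp([.45,.25,.2]) if st()[1][2]>.13 else 0
f=optics.grab_frame("side"); cv2.imwrite("pics/s4.png",f["img"][150:430,150:550,::-1].repeat(2,0).repeat(2,1))
E
```

```text
3 (np.float64(0.521), np.float64(-0.2592), np.float64(1.68))
pick False (34.3, array([ 0.5211, -0.2593,  0.0263]), 0.0361, array([-0.4,  0.3,  2.5]))
ins True (37.6, array([0.519 , 0.039 , 0.0644]), 0.0355, array([-0.9, -3.6, -1.6]))
```

View pics/s4.png

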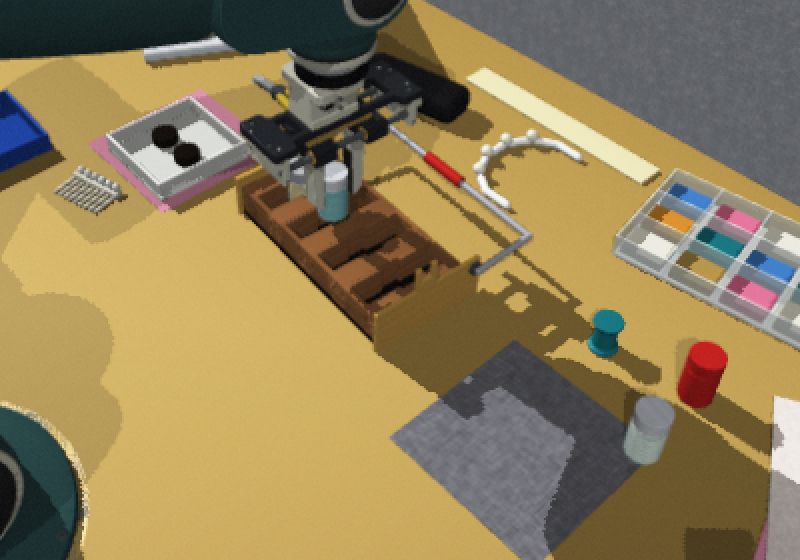

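The jar caught on the chamfer, 2.6 mm into the mouth, with the tool being pushed toward -y. I'll back off a little, shift -y and retry.

```bash
cat >> h.py <<'E'
def retry(i,dy=0,n=5,floor=.0325):
    for k in range(n):
        s=status.observe(); f=s["wrist_force"]; fy=-f[0]*np.sin(CP[2])+f[1]*np.cos(CP[2])
        dy+=.0013*np.sign(fy); z=s["eef_pos"][2]
        lin(well(i,z+.003,0,dy),.03); hit=lin(well(i,floor,0,dy),.03,7); t=st(); print("retry",round(dy,4),hit,t)
        if t[1][2]<.0365: return True
    return False
E
python3 - <<'E'
from h import *
if retry(3):
    release(3)
    tgt,w=(.548,-.373),1
    for k in range(3):
        J=[o for o in jars() if np.hypot(o[0]-tgt[0],o[1]-tgt[1])<.02]
        if J: break
    p=J[0][:2] if J else tgt; print(w,J and J[0][:3])
    if pick(*p) and (insert(w) or retry(w)): release(w); ptp([.45,.25,.2])
f=optics.grab_frame("side"); cv2.imwrite("pics/s5.png",f["img"][150:430,150:550,::-1].repeat(2,0).repeat(2,1))
E
```

```text
retry -0.0013 True (38.9, array([0.5191, 0.038 , 0.034 ]), 0.0357, array([-1. , -0.1,  4.6]))
(40.2, array([0.5181, 0.0378, 0.1387]), 0.06, array([ 0.8,  0.1, -1.1]))
1 (np.float64(0.5504), np.float64(-0.3729), np.float64(1.09))
pick False (43.9, array([ 0.5505, -0.373 ,  0.0263]), 0.0357, array([-1.2, -0.1,  3.2]))
ins True (47.8, array([ 0.5096, -0.0803,  0.0342]), 0.0356, array([-1.1,  0.9,  5.1]))
(49.1, array([ 0.5087, -0.0801,  0.1388]), 0.0602, array([ 0.2,  0.3, -0.9]))
```

View pics/s5.png

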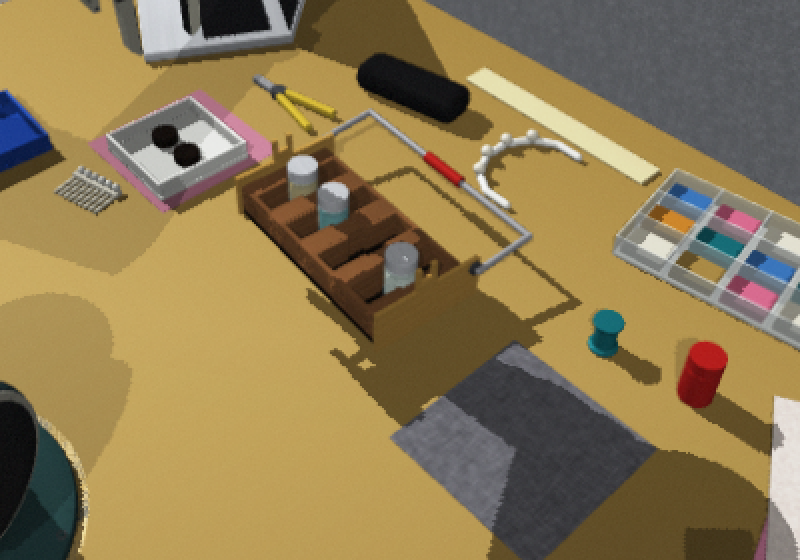

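All three jars are seated, in wells 4, 3 and 1. Now I pinch the grip and swing the bail along its arc.

```bash
cat >> h.py <<'E'
def gp(t,dz=0):
    a=np.pi-.4636-t; q=place(CP,[.066+.0738*np.cos(a),-.001,.045+.0738*np.sin(a)+dz])[0]; return q
E
python3 - <<'E'
from h import *
t0=2.52
ctrl.move_gripper(.05,force=12); ptp(gp(t0,.10)); print(lin(gp(t0,-.008),.12,6),st())
ctrl.move_gripper(0,force=12); print(st())
if st()[2]>.010:
    for t in np.linspace(t0,.12,17)[1:]:
        h=lin(gp(t,-.008),.08,25)
        if h: print("hit",t,st()); break
    print(t,st())
f=optics.grab_frame("side"); cv2.imwrite("pics/s6.png",f["img"][150:430,150:550,::-1].repeat(2,0).repeat(2,1))
E
```

```text
False (53.2, array([ 0.6557, -0.0028,  0.0496]), 0.0504, array([-0.4,  0.2, -0.1]))
(53.8, array([ 0.6544, -0.0027,  0.0481]), 0.0135, array([-6.3, -0.5, -0.6]))
0.12 (58.5, array([0.5208, 0.0081, 0.0771]), 0.0135, array([ 1.9,  0.5, -3.9]))
```

View pics/s6.png

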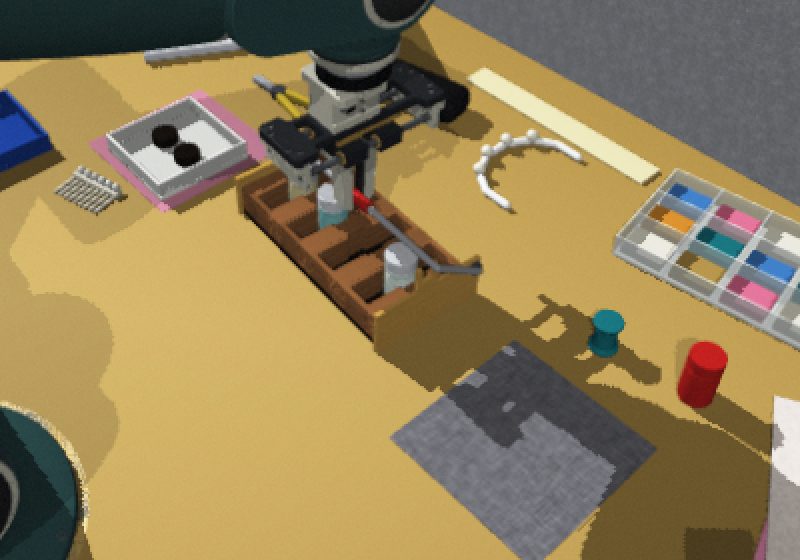

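The bail is held just above its catches. I release it, then press it down from above with shut fingers.

```bash
python3 - <<'E'
from h import *
ctrl.move_gripper(.04); lin(gp(.12,.06),.15); ctrl.move_gripper(0)
lin(gp(0.,.025),.1); print(lin(gp(0.,-.002),.02,14),st())
lin(gp(0.,.08),.15); ptp([.45,.25,.2]); print(st())
F={n:optics.grab_frame(n) for n in("top","side")}
for n in F:
    g=F[n]["img"].astype(int);h=(g[...,0]>120)&(g[...,1]<70)&(g[...,2]<80)
    N,_,s,ce=cv2.connectedComponentsWithStats(h.astype(np.uint8)); print(n,[ce[i].round(1) for i in range(1,N) if s[i][4]>40],[proj(F[n],gp(t))[0].round(1) for t in(0,.1)])
cv2.imwrite("pics/s7.png",F["side"]["img"][170:370,200:450,::-1].repeat(3,0).repeat(3,1))
E
```

```text
True (62.1, array([0.5168, 0.0084, 0.085 ]), 0.0003, array([-3.6, -0.2,  8.6]))
(63.7, array([0.4502, 0.2493, 0.1993]), 0.0004, array([-0.3, -0.7, -0.1]))
top [array([624.7,  85.7]), array([503.6, 195.1]), array([339.8, 241.7])] [array([340.3, 241.4]), array([340.6, 239.4])]
side [array([320.3, 247. ]), array([500.9, 330. ])] [array([325.2, 251. ]), array([326.5, 248.2])]
```

View pics/s7.png

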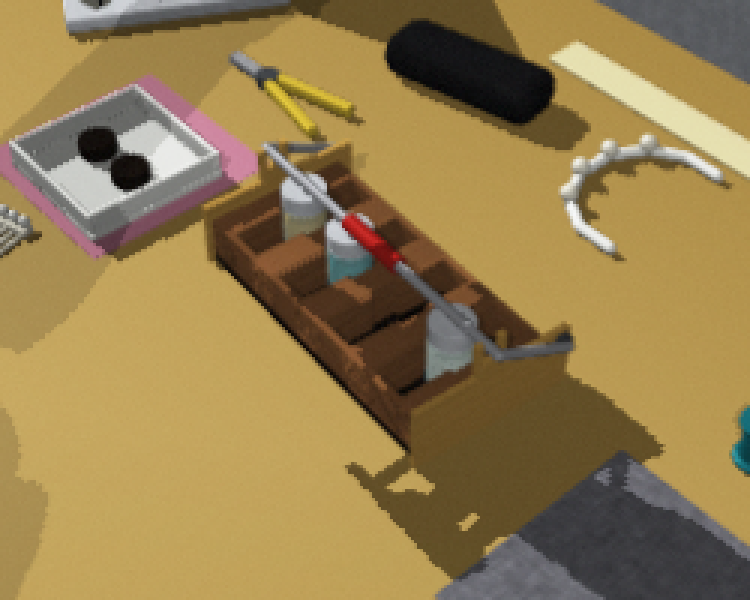

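The bar lies in both forks. The press stopped at z = 85 mm, exactly the top of the grip when closed. The lids are in the dish, the jars are seated and the robot is clear.

```bash
python3 -c "
from h import *
print(ctrl.hand_in())"
```

```text
the job is handed in; nothing more can be done
None
```

I handed the job in: both stray lids are in the white dish, the three jars are fully seated in wells 1, 3 and 4, and the bail is closed in its catches; the judge's verdict was not shown.

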